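# Hang a job carrier on the print-shop rail and slide it to the mark

## Robot

A 6-joint arm with a two-finger parallel gripper is mounted at the origin on the work surface. World frame = base frame: x ahead of the robot, y to its left, z up, the work surface at z = 0. Lengths are in mm, angles in rad, forces in N, time in s.
With the tool pointing down it reaches from about 325 to 775 mm from the base axis. Payload 5.5 kg.
Tool frame: the origin (TCP) lies at the centre of the arm's flange, where the gripper is bolted on; the fingertips stand 173 mm ahead of it and the grasp point (between the pads) lies 155 mm ahead of it; z points along the fingers, y is the line along which they close (so a half turn about z gives the same grasp; the last joint's range is limited). The gripper opens to 85 mm and grips with 20 to 120 N. Pads are 22 mm wide; open, the fingers measure 114 mm over their backs; the gripper's body (76 mm by 85 mm) begins 54 mm behind the grasp point. The pads swing forward as they close: fully open they stand 13 mm farther back than shut.
Start: joints at [-1.29, 0.091, 1.231, -0, 1.82, -0.057], TCP at [198.848, -566.107, 404.675] pointing down, gripper open.
Joint ranges: [-2.87, 2.87], [-0.86, 2.18], [0.17, 2.46], [-1.51, 4.65], [0.06, 2.69], [-2.65, 2.65]. Speed limits (rad/s): [2.57, 2.57, 3.01, 3.14, 3.14, 3.14].

## Interface

Orientations are given as [roll, pitch, yaw] about the fixed x, y, z axes, in that order (R = Rz(yaw) Ry(pitch) Rx(roll)).
In Python, from plant import bot gives the robot as it stands.
- The arm moves only by the tool drive_tool, never from a script. Its argument "deltas" is a list that holds one entry, the list of rows, each a list of 4 numbers: the shift along the tool's x, y, z in m, then the turn about the tool's z in rad. A call has 1 to 10 rows; each row is the pose to reach, as a shift and turn from the pose commanded when the call began, along the tool's axes at that moment; what a row does not reach only later rows make up. A row lasts 1/8 s, in which the tool goes at most 62.5 mm and 10.7 degrees, less where a joint would pass 70% of its speed; a pose out of reach is approached as far as the arm can. A call with a gripper value outside its range is refused whole. "jaw" is the finger opening in m, from 0 to 0.0854, set as the call begins (left out, the last holds). The fingers move at their own pace and stop on an object; "squeeze" is the grip in N (left out, the last holds). Time passes only in rows, so rows that repeat a pose let the fingers close. It gives the time, the measured TCP pose, the force, the opening and the grip force at its end, in the units of the state.
- bot.state(): the state, without advancing time (a new reading comes with each control period).
- bot.snapshot(name): name is "side" or "top" or "wrist"; returns (picture, depth): 400x640x3 uint8, red, green, blue; 400x640 float32, mm along the optical axis (not along the pixel's ray), 0 where there is no reading.
- bot.camera_model(name): a dict with "fovy" (degrees; the focal length in pixels is half the picture's height over the tangent of half this angle, whatever the lens; pixels are square), "cx", "cy" (the principal point, pixels), "R" (3x3) and "t" (3): a world point X has camera coordinates R X + t. Camera axes: x right, y down, z forward; pixel columns grow to the right and rows downward; lengths in mm; the calibration is good to about 2 mm. A picture is of the moment at which its call begins: read the wrist's pose just before it. camera_model takes no time and is no camera call; for the wrist camera it gives the pose at the moment of the call.
- bot.sign_off(): hands the job in; it is judged then, once.
The state is a dict: "time_s": time; "joint_pos": joint angles; "dq": joint speeds; "tau": joint torques, N m; "eef_pos": TCP position; "tool_rot": TCP orientation; "force": force on the tool from outside, world axes, zero at the start; "wrist_torque": the same for the moment, N m; "width": finger opening in mm; "gripper_force": force on a finger pad.
Only numpy, scipy, OpenCV 4.12 (cv2) and the standard library are available. Lean on these libraries where they do the work, as an engineer would, in place of code of your own. Each camera call takes 0.05 s, during which the arm holds its last target. There are 200 camera calls.

## Task

Take the blue job carrier out of its black stand and hook it over the bare part of the steel rail, to the robot's right of the blue keeper bar, and let go of it so that it hangs there on its own. Then slide it along the rail, under the keeper bar, until the middle of its hook is lined up with the yellow mark, and leave it hanging there, still. Do not disturb the grey carrier that already hangs beyond the mark, nor the things on the table.

Things in the scene. Friction and masses are not known exactly. Their poses are not given: they have to be found in the camera images.
- carrier: Carrier to hang, 0.35 kg, upright in the stand. Blue panel with white cards: x -47 to +65 mm, 12 mm thick in y, z 0 to 90; origin on its underside, z up. Aluminium stem (x -44 to -30, y -15 to +15) rises to z 162; from it an arm (z 152 to 162) runs towards +x to x = +6 over a black inverted-V saddle. The jaw between panel top (z 90) and saddle legs (z 128) is open to +x: the rail enters there.
- carrier_saddle (a point): Middle of the carrier's hook, at (0, 0, 140) mm in its frame: where the rail's axis lies when it hangs fully home. The saddle is 44 mm wide in y, apex 12 mm above this point, legs at 30 degrees to vertical ending 12 mm below it, 28 mm apart inside and 38 mm outside at the tips.
- carrier_tab (a point): Centre of the red grip tab on top of the stem, at (-34, 0, 178) mm in the carrier's frame. The tab is 20 mm (x) by 30 mm (y), from 16 mm below to 12 mm above this point. Axes as carrier.
- stand: Fixed black stand, base 150 x 80 mm, with a slot (open at the top, 16 mm wide, 35 mm deep, walls up to 45 mm above the table) along its x in which the carrier's panel stands. Origin on the table below the carrier's origin.
- rack: Fixed grey base 90 x 460 x 12 mm, origin at the centre of its underside. A steel rail, 12 mm diameter, runs along its y from -210 to +210 mm between 16 mm end posts, axis 190 mm high. Robot on its -x side; a carrier hangs with its x along the rack's x, stem towards the robot.
- rail_mid (a point): Middle of the rail, on its axis. y along the rail, from the bare end to the keeper end. Rail bare from y -200 to -52 mm; from there to +220 a blue keeper bar, 10 mm square with an upturned lip at its start, lies straight above it, underside 30 mm over the rail's axis: a hung carrier slides under it with 8 mm to spare but cannot be hooked on or lifted off there.
- mark: Fixed yellow clip, 18 x 16 mm (16 mm along the rail), on top of the keeper bar, somewhere in the middle of the rail. Origin at the centre of its underside, on the keeper, 40 mm above the rail's axis; 12 mm high. Axes as rack.
- neighbour: A second carrier, the same shape but grey with a green tab, hanging on the rail beyond the mark (60 mm or more further). Frame as carrier. Not to be disturbed.
- ink_can: Loose steel ink can, 80 mm diameter, 75 mm tall; origin at the centre of its underside.
- tape: Loose tape core lying flat, 100 mm diameter, 25 mm high; origin at the centre of its underside.
- ream: Loose white ream of paper, 210 x 297 x 50 mm, behind the rack; origin at the centre of its underside.
- solvent: Loose white bottle, 60 mm diameter, 160 mm tall; origin at the centre of its underside.

How it is judged:
By the outcome, as a careful person would: the job done as asked, in the order asked, and still so for the second after the job is handed in, with the robot touching nothing.
It also fails if it takes over 62 s, if anything falls off the work surface, if the arm or the gripper's body presses on something with over 40 N, if the wrist force passes 120 N, or if a joint passes its speed limit or range.

## Working session

There is one attempt and no reset: what is moved stays moved. The work goes in short steps, Python scripts to look and compute and a tool call to move; the robot and the scene stay as the last step left them, time stands still between calls to the robot, and variables do not carry over. Pictures are saved under pics/ and viewed, at most 10 in all, crops included, and the job is handed in when it is done.

Besides the shell and the picture viewer there is one more tool, called as a command line: name --argument value ..., lists and objects as JSON in quotes. drive_tool: Moves the arm, as the interface text tells. Its arguments: {"type":"object","properties":{"deltas":{"type":"array"},"jaw":{"type":"number"},"squeeze":{"type":"number"}},"required":["deltas"]}

```bash
mkdir -p pics; ls
cat > h.py <<'E'
import numpy as np, cv2
from plant import bot
def cam(n):
    c=bot.camera_model(n); f=200/np.tan(np.radians(c["fovy"])/2)
    return f,c["cx"],c["cy"],np.array(c["R"]),np.array(c["t"])
def snap(n,name=None):
    m=cam(n); p,d=bot.snapshot(n)
    if name: cv2.imwrite(f"pics/{name}.png",p[:,:,::-1])
    np.savez(f"pics/{name or n}.npz",p=p,d=d,f=m[0],cx=m[1],cy=m[2],R=m[3],t=m[4])
    return p,d,m
def load(name):
    z=np.load(f"pics/{name}.npz"); return z["p"],z["d"],(float(z["f"]),float(z["cx"]),float(z["cy"]),z["R"],z["t"])
def pts(d,m):
    f,cx,cy,R,t=m; v,u=np.mgrid[:400,:640]
    X=np.stack([(u-cx)/f*d,(v-cy)/f*d,d],-1)
    return (X-t)@R
def ray(u,v,m,z):
    f,cx,cy,R,t=m; o=-R.T@t; r=R.T@np.array([(u-cx)/f,(v-cy)/f,1]); return o+r*(z-o[2])/r[2]
E
python3 - <<'E'
from h import *
s=bot.state(); print({k:np.round(v,3).tolist() for k,v in s.items()})
for n in("side","top","wrist"):
    p,d,m=snap(n,n+"0"); print(n,m[0],m[1],m[2],(-m[3].T@m[4]).round(),m[3].round(2).tolist(),(d>0).mean())
a=cv2.imread("pics/side0.png");b=cv2.imread("pics/top0.png")
E
```

```text
pics
{'time_s': 0.0, 'joint_pos': [-1.29, 0.092, 1.232, 0.0, 1.82, -0.057], 'dq': [0.001, 0.0, 0.0, 0.001, -0.001, -0.001], 'tau': [-0.003, -45.873, -41.803, -0.0, 0.012, -0.0], 'eef_pos': [198.835, -566.154, 403.533], 'tool_rot': [-3.14, -0.0, 0.338], 'force': [0.379, -0.654, 0.192], 'wrist_torque': [-0.008, 0.024, 0.025], 'gripper_force': 0.0, 'width': 85.792}
side 388.35130528288437 319.52965266863873 197.94889444285135 [ 16. 553. 814.] [[-0.7, -0.72, -0.0], [-0.45, 0.44, -0.78], [0.56, -0.54, -0.63]] 0.9961640625
top 425.61724475863144 317.73820133043245 195.20554678230255 [ 488.   13. 1294.] [[0.03, -1.0, 0.02], [-0.99, -0.03, -0.11], [0.11, -0.01, -0.99]] 0.99566015625
wrist 357.95361650458955 318.63001569995106 197.45200842158627 [ 274. -540.  373.] [[0.33, -0.94, -0.0], [-0.9, -0.32, 0.31], [-0.29, -0.1, -0.95]] 0.99609375
```

View pics/side0.png

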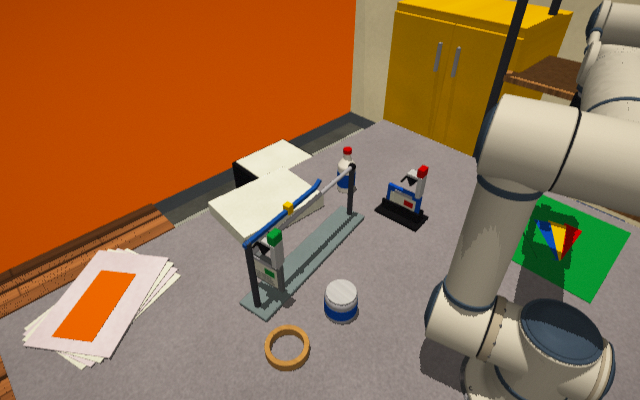

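View pics/top0.png

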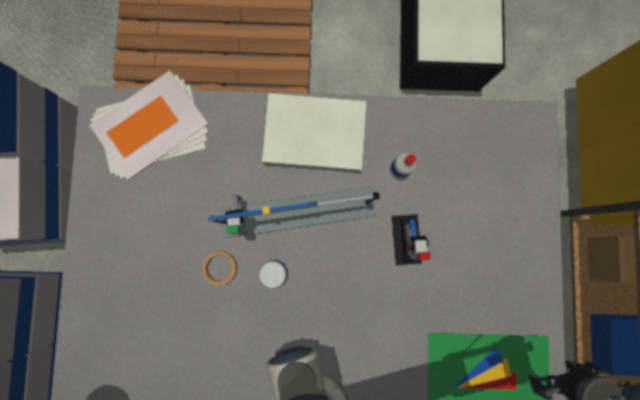

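Side view: rail from (250,245) to (352,165), mark near (289,208), blue carrier with red tab at (423,170). Top view: rail (213,217)–(378,196), mark (266,210), stand (408,238), tab (424,255).

```bash
cat > seg.py <<'E'
from h import *
def masks(p):
    h=cv2.cvtColor(p,cv2.COLOR_RGB2HSV).astype(int); H,S,V=h[...,0],h[...,1],h[...,2]
    return dict(blue=(H>100)&(H<125)&(S>140)&(V>50),red=((H<6)|(H>174))&(S>160)&(V>80),yel=(H>20)&(H<32)&(S>150)&(V>120),green=(H>50)&(H<85)&(S>120)&(V>40),black=(V<45))
E
python3 - <<'E'
from seg import *
for n in("top0","side0"):
    p,d,m=load(n); X=pts(d,m); M=masks(p)
    inb=(X[...,0]>330)&(X[...,0]<800)&(abs(X[...,1])<450)
    def rep(nm,k):
        k=k&inb&(d>0); q=X[k]
        if len(q)==0: print(n,nm,0);return
        v,u=np.nonzero(k)
        print(n,nm,len(q),"med",np.median(q,0).round(1),"lo",np.percentile(q,3,0).round(),"hi",np.percentile(q,97,0).round(),"px",u.mean().round(1),v.mean().round(1))
        return q
    z=X[...,2]
    k=rep("keeper",M["blue"]&(z>205)&(z<250))
    if k is not None:
        c=np.median(k,0); w=np.linalg.svd(k-c)[2][0]; print(" dir",w.round(3),"yaw",np.degrees(np.arctan2(-w[0]*np.sign(w[1]),abs(w[1]))))
    rep("mark",M["yel"]&(z>200)&(z<270)); rep("red",M["red"]&(z>150)&(z<215)&(X[...,0]<560)&(X[...,1]<0)); rep("redtop",M["red"]&(z>193)&(z<215)&(X[...,1]<-100))
    rep("green",M["green"]&(z>150))
    rep("bluecar",M["blue"]&(z<150)&(z>40)&(X[...,1]<-100))
    k=rep("stand",M["black"]&(z<60)&(z>3)&(X[...,1]<-140)&(X[...,1]>-350)&(X[...,0]<560))
    if k is not None:print(cv2.minAreaRect(k[:,:2].astype(np.float32)))
    k=rep("rack",(abs(z-12)<5)&(X[...,0]>400)&(X[...,0]<620)&(abs(X[...,1]-40)<300)&(p[...,1]>p[...,0].astype(int)+6))
    if k is not None:print(cv2.minAreaRect(k[:,:2].astype(np.float32)))
E
```

```text
top0 keeper 237 med [555.1 160.  230.5] lo [537.  16. 227.] hi [580. 253. 236.] px 259.8 211.2
 dir [-0.174  0.985 -0.005] yaw 10.03327672407914
top0 mark 32 med [560.5 126.4 241.8] lo [553. 121. 239.] hi [568. 131. 246.] px 265.9 210.1
top0 red 70 med [ 458.2 -275.   200.1] lo [ 450. -290.  194.] hi [ 466. -264.  204.] px 423.4 255.9
top0 redtop 68 med [ 458.3 -276.   200.2] lo [ 450. -290.  196.] hi [ 466. -265.  204.] px 423.6 255.9
top0 green 74 med [511.2 205.6 240.3] lo [504. 194. 236.] hi [519. 220. 245.] px 232.7 229.1
top0 bluecar 88 med [ 543.7 -268.7   98. ] lo [ 513. -276.   49.] hi [ 706. -222.  105.] px 408.7 216.2
top0 stand 537 med [ 490.  -255.3   13.1] lo [ 434. -290.    6.] hi [ 556. -237.   48.] px 401.1 242.4
((496.57952880859375, -274.5592346191406), (129.8860321044922, 72.56488037109375), 5.392233848571777)
top0 rack 2252 med [569.9  42.2  12.4] lo [ 516. -150.    8.] hi [614. 256.  16.] px 303.3 213.8
((573.75732421875, 55.297882080078125), (87.37005615234375, 456.5589294433594), 10.248796463012695)
side0 keeper 448 med [551.5 168.8 228.5] lo [534.  13. 221.] 
[... 281 characters left out ...]
ide0 redtop 49 med [ 456.  -274.   198.7] lo [ 449. -289.  194.] hi [ 466. -263.  201.] px 422.8 168.3
side0 green 201 med [505.4 212.8 233.9] lo [501. 196. 214.] hi [518. 224. 241.] px 274.0 236.6
side0 bluecar 302 med [ 522.5 -268.    81.1] lo [ 446. -280.   42.] hi [ 712. -222.  101.] px 390.9 191.6
side0 stand 723 med [ 482.7 -257.    12.1] lo [ 428. -297.    5.] hi [ 555. -233.   44.] px 402.3 214.5
((494.17333984375, -271.7666931152344), (137.88705444335938, 79.47184753417969), 4.871347904205322)
side0 rack 2652 med [563.8  79.   11.4] lo [ 502. -138.    8.] hi [615. 276.  14.] px 303.2 262.2
((521.6719360351562, 47.33543395996094), (189.2078094482422, 458.849609375), 9.77265739440918)
```

drive_tool --deltas '[[[0.06, -0.03, -0.03, 0.05], [0.11, -0.06, -0.06, 0.1], [0.17, -0.09, -0.066, 0.15], [0.22, -0.12, -0.066, 0.2], [0.27, -0.15, -0.066, 0.248], [0.31, -0.17, -0.066, 0.248], [0.335, -0.185, -0.066, 0.248], [0.341, -0.188, -0.066, 0.248], [0.341, -0.188, -0.066, 0.248]]]'

```text
time_s: 1.27
eef_pos: [458.2, -275.9, 470.4]
tool_rot: [-3.142, 0.001, 0.09]
force: [0.1, -0.8, 0.3]
width: 85.2
gripper_force: 0.0
```

Run:
```python
from seg import *
s=bot.state(); print(s["time_s"],s["eef_pos"],s["tool_rot"],s["dq"])
p,d,m=snap("wrist","w1"); X=pts(d,m); M=masks(p); z=X[...,2]
for nm,k in dict(red=M["red"]&(z>193)&(z<208),blue=M["blue"]&(z>90)&(z<110),black=M["black"]&(z>38)&(z<50)).items():
    q=X[k]; print(nm,len(q))
    if len(q)>10:
        print(np.median(q,0).round(1),np.percentile(q,2,0).round(1),np.percentile(q,98,0).round(1),cv2.minAreaRect(q[:,:2].astype(np.float32)))
```

```text
1.275 [ 458.22899544 -275.93856175  470.4027034 ] [-3.14157264e+00  6.68785090e-04  9.00911997e-02] [-0.02444319 -0.00486011  0.00144364 -0.00366041  0.00068468 -0.0047514 ]
red 951
[ 460.3 -279.5  200.3] [ 451.3 -292.6  198.6] [ 468.9 -266.2  201.7] ((460.10870361328125, -279.4611511230469), (18.322290420532227, 28.291873931884766), 4.376986026763916)
blue 697
[ 533.8 -272.3  100.3] [ 509.3 -278.7   98.8] [ 556.3 -265.4  102. ] ((532.7437133789062, -272.081787109375), (48.52568435668945, 10.814604759216309), 5.510840892791748)
black 761
[ 542.8 -262.7   45.2] [ 505.2 -288.7   42.9] [ 565.7 -255.1   47. ] ((535.3671264648438, -272.09918212890625), (63.453285217285156, 31.631351470947266), 4.464727401733398)
```

View pics/w1.png

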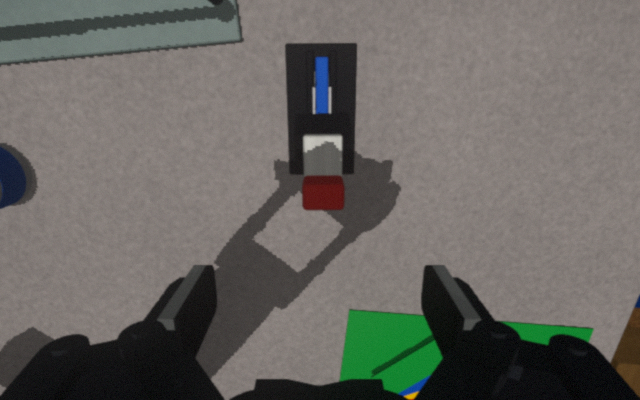

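The wrist view shows the red tab at (323,193) between the open fingers, with the panel straight ahead at (322,85). Its heights and sizes match the drawing.

drive_tool --deltas '[[[0.0017, 0.0033, 0.04, 0], [0.0017, 0.0033, 0.08, 0], [0.0017, 0.0033, 0.105, 0], [0.0017, 0.0033, 0.12, 0], [0.0017, 0.0033, 0.125, 0], [0.0017, 0.0033, 0.125, 0]]]'

```text
time_s: 2.08
eef_pos: [460.2, -279.2, 346.5]
tool_rot: [3.141, -0.001, 0.089]
force: [-1.1, -0.5, 0.5]
width: 85.5
gripper_force: 0.0
```

drive_tool --deltas '[[[0, 0, 0, 0], [0, 0, 0, 0], [0, 0, 0, 0], [0, 0, 0, 0], [0, 0, 0, 0], [0, 0, 0, 0]]]' --jaw 0.02 --squeeze 60

```text
time_s: 2.82
eef_pos: [460.1, -278.9, 346.3]
tool_rot: [3.141, -0.0, 0.09]
force: [-3.3, -0.8, 4.7]
width: 29.1
gripper_force: 61.0
```

Run:
```python
from seg import *
s=bot.state(); print(s["eef_pos"],s["force"],s["width"],s["gripper_force"])
p,d,m=snap("wrist","w2"); X=pts(d,m); M=masks(p); z=X[...,2]
for nm,k in dict(red=M["red"]&(z>193)&(z<208),blue=M["blue"]&(z>90)&(z<110)).items():
    q=X[k]; print(nm,len(q),np.median(q,0).round(1),cv2.minAreaRect(q[:,:2].astype(np.float32)))
# obstacles, rail from top
p,d,m=load("top0"); X=pts(d,m); z=X[...,2]
for nm,(u,v) in dict(can=(272,274),bottle=(404,165)).items():
    k=np.zeros(z.shape,bool); k[v-20:v+21,u-20:u+21]=1; k&=(z>50)&(z<180); print(nm,X[k].min(0).round(),X[k].max(0).round())
```

```text
[ 460.12496065 -278.91417216  346.34521781] [-3.33386294 -0.83708746  4.68247147] 29.12513830350034 61.00285291671753
red 3502 [ 461.7 -279.4  200.2] ((459.92083740234375, -279.6569519042969), (19.795242309570312, 28.60605812072754), 5.127473831176758)
blue 1849 [ 533.3 -272.8  100.3] ((531.203857421875, -272.76202392578125), (52.202701568603516, 12.020036697387695), 5.403666973114014)
can [352.  81.  51.] [430. 161.  83.]
bottle [ 687. -278.   51.] [ 747. -220.  167.]
```

drive_tool --deltas '[[[0, 0, -0.008, 0], [0, 0, -0.025, 0], [0, 0, -0.045, 0], [0, 0, -0.062, 0], [0, 0, -0.07, 0], [0, 0, -0.071, 0], [0, 0, -0.071, 0]]]'

```text
time_s: 3.75
eef_pos: [460.3, -278.9, 416.0]
tool_rot: [-3.141, 0.001, 0.09]
force: [0.3, 0.5, -1.9]
width: 28.7
gripper_force: 60.0
```

drive_tool --deltas '[[[-0.004, -0.01, 0, 0], [-0.008, -0.035, 0, -0.01], [-0.01, -0.065, 0, -0.02], [-0.01, -0.095, 0, -0.04], [-0.005, -0.125, 0, -0.06], [0.01, -0.155, 0, -0.08], [0.025, -0.178, 0, -0.082], [0.038, -0.19, 0, -0.082], [0.0447, -0.1939, 0, -0.082], [0.0447, -0.1939, 0, -0.082]]]'

```text
time_s: 5.0
eef_pos: [487.6, -81.9, 416.3]
tool_rot: [-3.142, 0.001, 0.172]
force: [-0.3, -0.1, -3.2]
width: 29.1
gripper_force: 60.2
```

Run:
```python
from seg import *
s=bot.state(); print(s["time_s"],s["eef_pos"],s["tool_rot"],s["force"],s["wrist_torque"],s["width"])
p,d,m=snap("wrist","w3"); X=pts(d,m); M=masks(p); z=X[...,2]
for nm,k in dict(red=M["red"]&(z>260)&(z<280),blue=M["blue"]&(z>150)&(z<185),keep=M["blue"]&(z>212)&(z<245)).items():
    q=X[k]; print(nm,len(q))
    if len(q)>10: print(np.median(q,0).round(1),q.min(0).round(),q.max(0).round(),cv2.minAreaRect(q[:,:2].astype(np.float32)))
# rail ridge
h=cv2.cvtColor(p,cv2.COLOR_RGB2HSV); k=(z>188)&(z<202)&(X[...,1]<30)&(X[...,0]>540)&~M["blue"]
q=X[k]; print(len(q)); ok=q[np.abs((q-np.median(q,0))[:,0])<60]
for y0 in range(-160,20,20):
    t=ok[abs(ok[:,1]-y0)<5]
    if len(t)>5: print(y0,len(t),t[:,0].mean().round(1),t[:,2].max().round(1), "expected x",573.8-(y0-55.3)*.1763)
snap("side","s3"); snap("top","t3")
```

```text
5.0 [487.63474327 -81.9369105  416.2682987 ] [-3.14156467e+00  9.98635849e-04  1.71821797e-01] [-0.28620282 -0.06847576 -3.17992633] [-0.01192835  0.10805471  0.04551829] 29.104446996527493
red 4069
[490.4 -82.2 270. ] [475. -98. 260.] [499. -67. 272.] ((487.3507385253906, -82.53705596923828), (20.211986541748047, 28.65765380859375), 10.541263580322266)
blue 1764
[558.8 -69.9 170. ] [531. -79. 168.] [583. -60. 172.] ((557.2249755859375, -69.96148681640625), (51.70583724975586, 10.868239402770996), 10.224535942077637)
keep 2372
[575.6  32.2 230.6] [568.  -0. 222.] [583.  64. 242.] ((575.7642822265625, 32.49663162231445), (5.448489189147949, 65.6731948852539), 10.022846221923828)
11061
-160 329 609.4 202.0 expected x 611.75739
-140 619 609.0 199.9 expected x 608.2313899999999
-120 595 605.1 198.4 expected x 604.70539
-100 574 601.6 198.3 expected x 601.17939
-80 568 598.0 198.5 expected x 597.65339
-60 568 594.5 198.9 expected x 594.12739
-40 588 590.8 198.2 expected x 590.6013899999999
-20 575 587.3 198.4 expected x 587.07539
0 571 583.6 198.1 expected x 583.5493899999999
```

View pics/w3.png

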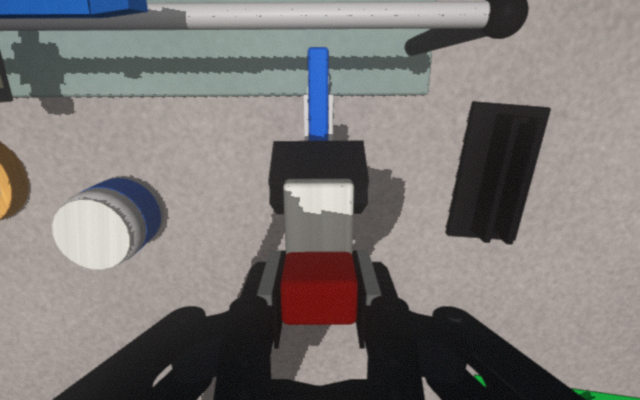

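The wrist view shows the carrier held level and aligned: tab (318,288), panel end (318,50), and the bare rail across the top at row 15. The keeper starts at column 185. The panel top is at z 170, so the rail will enter mid-jaw.

drive_tool --deltas '[[[0.005, 0, 0, 0], [0.015, 0, 0, 0], [0.028, 0, 0, 0], [0.042, 0, 0, 0], [0.056, 0, 0, 0], [0.067, 0, 0, 0], [0.073, 0, 0, 0], [0.075, 0, 0, 0], [0.075, 0, 0, 0]]]'

```text
time_s: 6.28
eef_pos: [561.2, -68.9, 416.8]
tool_rot: [3.142, 0.0, 0.172]
force: [-0.4, -1.0, -3.0]
width: 29.0
gripper_force: 60.2
```

drive_tool --deltas '[[[0, 0, 0.004, 0], [0, 0, 0.01, 0], [0, 0, 0.016, 0], [0, 0, 0.021, 0], [0, 0, 0.024, 0], [0, 0, 0.026, 0], [0, 0, 0.026, 0]]]'

```text
time_s: 7.15
eef_pos: [561.3, -68.9, 390.6]
tool_rot: [-3.142, 0.0, 0.172]
force: [0.1, -0.5, -4.1]
width: 29.1
gripper_force: 60.2
```

Run:
```python
from seg import *
s=bot.state(); print(s["time_s"],s["eef_pos"],s["force"],s["wrist_torque"])
p,d,m=snap("wrist","w4"); X=pts(d,m); M=masks(p); z=X[...,2]
k=M["red"]&(z>225)&(z<260); q=X[k]; print(np.median(q,0))
p2,_,_=snap("side","s4"); cv2.imwrite("pics/s4c.png",cv2.resize(p2[120:280,230:430,::-1],None,fx=3,fy=3))
```

```text
7.15 [561.29010171 -68.9080647  390.63167191] [ 0.09651444 -0.51003347 -4.08927373] [-0.04637311  0.09888707 -0.08247093]
[566.23712936 -68.93938101 244.04601491]
```

View pics/s4c.png

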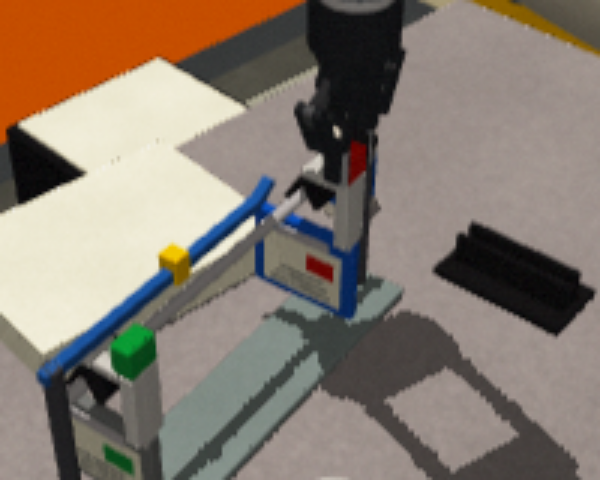

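The side crop shows the black saddle (315,190) right over the bare rail and clear of the keeper's start (265,185). I'll lower it to contact in small steps.

drive_tool --deltas '[[[0, 0, 0.001, 0], [0, 0, 0.002, 0], [0, 0, 0.003, 0], [0, 0, 0.0035, 0], [0, 0, 0.0035, 0]]]'

```text
time_s: 7.88
eef_pos: [561.6, -68.8, 388.0]
tool_rot: [3.141, -0.003, 0.172]
force: [5.6, 0.9, 1.1]
width: 29.0
gripper_force: 60.6
```

drive_tool --deltas '[[[0, 0, 0.0005, 0], [0, 0, 0.001, 0], [0, 0, 0.001, 0]]]'

```text
time_s: 8.25
eef_pos: [561.6, -68.8, 387.3]
tool_rot: [3.141, -0.003, 0.172]
force: [6.2, 1.8, 3.0]
width: 29.0
gripper_force: 60.9
```

drive_tool --deltas '[[[0.0007, 0, 0, 0], [0.0014, 0, 0, 0], [0.002, 0, 0, 0], [0.002, 0, 0, 0]]]'

```text
time_s: 8.75
eef_pos: [563.3, -68.6, 386.1]
tool_rot: [-3.142, 0.0, 0.172]
force: [4.1, 0.1, 1.4]
width: 29.0
gripper_force: 60.9
```

drive_tool --deltas '[[[0, 0, 0.0007, 0], [0, 0, 0.0015, 0], [0, 0, 0.0015, 0]]]'

```text
time_s: 9.12
eef_pos: [563.0, -68.6, 386.0]
tool_rot: [3.141, -0.001, 0.172]
force: [0.9, 1.2, 6.7]
width: 28.9
gripper_force: 61.5
```

Seated: the origin height is about 50 mm and the load is vertical. Release.

drive_tool --deltas '[[[0, 0, -0.001, 0], [0, 0, -0.001, 0], [0, 0, -0.001, 0], [0, 0, -0.001, 0], [0, 0, -0.001, 0], [0, 0, -0.001, 0], [0, 0, -0.001, 0], [0, 0, -0.001, 0]]]' --jaw 0.052

```text
time_s: 10.12
eef_pos: [563.3, -68.6, 385.7]
tool_rot: [3.142, -0.0, 0.172]
force: [0.2, 0.5, 0.3]
width: 51.8
gripper_force: 0.0
```

Run:
```python
from seg import *
s=bot.state(); print(s["time_s"],s["eef_pos"],s["force"],s["width"])
O=np.array([574.2,55.3]); ex=np.array([.985,.1737]); ey=np.array([-.1737,.985])
def rep(nm,q):
    if len(q)<8: print(nm,len(q)); return
    r=np.c_[(q[:,:2]-O)@ex,(q[:,:2]-O)@ey,q[:,2]]
    print(nm,len(q),"mid",((np.percentile(r,2,0)+np.percentile(r,98,0))/2).round(1),"lo",np.percentile(r,2,0).round(1),"hi",np.percentile(r,98,0).round(1),"ztop",np.percentile(r[:,2],90).round(1))
for i in range(3):
    p,d,m=snap("wrist","w5"); X=pts(d,m); M=masks(p); z=X[...,2]
    rep("red",X[M["red"]&(z>225)&(z<260)]); rep("bluetop",X[M["blue"]&(z>120)&(z<160)])
for n in("top","side"):
    p,d,m=snap(n,n+"5"); X=pts(d,m); M=masks(p); z=X[...,2]
    rep(n+" yel",X[M["yel"]&(z>236)&(z<260)&(X[...,0]>500)&(X[...,0]<620)])
    rep(n+" red",X[M["red"]&(z>200)&(z<260)&(X[...,0]>500)&(X[...,0]<620)])
    rep(n+" keeper",X[M["blue"]&(z>212)&(z<246)&(X[...,0]>500)&(X[...,0]<620)&(X[...,1]>-60)])
    rep(n+" green",X[M["green"]&(z>150)])
cv2.imwrite("pics/s5c.png",np.hstack([cv2.resize(p[120:280,230:430,::-1],(500,400)),cv2.resize(load("w5")[0][:,160:480,::-1],(300,400))]))
```

```text
10.125 [563.25341539 -68.56091716 385.70644263] [0.17890458 0.47731486 0.32731661] 51.77577260182128
red 4578 mid [ -31.9 -120.7  233.9] lo [ -41.1 -134.3  226.3] hi [ -22.8 -107.1  241.5] ztop 241.0
bluetop 1741 mid [  39.  -120.5  140. ] lo [  14.2 -125.8  138.5] hi [  63.7 -115.3  141.4] ztop 141.0
red 4590 mid [ -31.9 -120.7  233.8] lo [ -41.  -134.3  226.1] hi [ -22.8 -107.1  241.5] ztop 241.0
bluetop 1752 mid [  38.8 -120.5  140.1] lo [  14.2 -125.8  138.6] hi [  63.3 -115.2  141.5] ztop 141.0
red 4594 mid [ -31.9 -120.7  233.9] lo [ -41.  -134.4  226.3] hi [ -22.8 -107.1  241.5] ztop 241.0
bluetop 1755 mid [  39.  -120.5  140. ] lo [  14.2 -125.8  138.7] hi [  63.7 -115.3  141.4] ztop 140.9
top yel 31 mid [ -1.3  72.2 244. ] lo [ -8.7  67.  240.6] hi [  6.2  77.5 247.5] ztop 245.8
top red 0
top keeper 237 mid [ -0.9  79.7 232.2] lo [ -4.9 -43.4 226.6] hi [  3.1 202.8 237.7] ztop 233.6
top green 100 mid [-60.4  73.1 764.5] lo [-91.9 -27.1 235.1] hi [ -29.   173.3 1293.9] ztop 1293.9
side yel 189 mid [-133.2 -806.1  247.9] lo [ -272.9 -1693.5   236.3] hi [  6.6  81.4 259.5] ztop 256.4
side red 83 mid [ -37.1 -117.5  226.7] lo [ -44.  -130.9  213.4] hi [ -30.2 -104.2  240.1] ztop 239.7
side keeper 450 mid [ -1.4  85.9 227.4] lo [ -6.2 -46.4 220.1] hi [  3.3 218.2 234.7] ztop 230.9
side green 204 mid [-36.3 163.4 226.7] lo [-45.4 149.5 212.7] hi [-27.3 177.2 240.8] ztop 239.5
```

View pics/s5c.png

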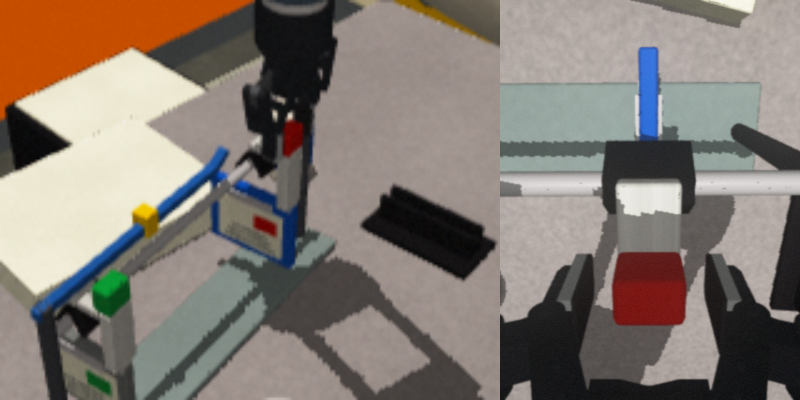

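The carrier hangs alone and level: force about 0, panel top at z 140, saddle on the rail, tab clear between the fingers. Now I'll regrip lightly and slide.

drive_tool --deltas '[[[0, 0, 0, 0], [0, 0, 0, 0], [0, 0, 0, 0], [0, 0, 0, 0], [0, 0, 0, 0]]]' --jaw 0.02 --squeeze 25

```text
time_s: 11.0
eef_pos: [563.2, -68.6, 385.8]
tool_rot: [-3.142, -0.0, 0.172]
force: [-1.0, 0.6, 0.3]
width: 29.6
gripper_force: 30.4
```

drive_tool --deltas '[[[0, -0.004, 0, 0], [0, -0.012, 0, 0], [0, -0.022, 0, 0], [-0.0001, -0.032, 0, 0], [-0.0001, -0.042, 0, 0], [-0.0002, -0.052, 0, 0], [-0.0002, -0.06, 0, 0], [-0.0002, -0.064, 0, 0], [-0.0002, -0.064, 0, 0]]]'

```text
time_s: 12.12
eef_pos: [552.0, -5.0, 385.8]
tool_rot: [-3.14, 0.0, 0.173]
force: [-2.4, -0.3, 2.9]
width: 29.5
gripper_force: 30.7
```

Forces are small, so I'll continue.

drive_tool --deltas '[[[-0.0002, -0.004, 0, 0], [-0.0003, -0.012, 0, 0], [-0.0003, -0.024, 0, 0], [-0.0004, -0.036, 0, 0], [-0.0004, -0.048, 0, 0], [-0.0005, -0.06, 0, 0], [-0.0005, -0.07, 0, 0], [-0.0006, -0.077, 0, 0], [-0.0006, -0.08, 0, 0], [-0.0006, -0.08, 0, 0]]]'

```text
time_s: 13.38
eef_pos: [537.8, 73.6, 385.7]
tool_rot: [-3.141, -0.0, 0.173]
force: [-1.3, 0.9, 3.2]
width: 29.3
gripper_force: 30.7
```

```bash
cat > meas.py <<'E'
from seg import *
import sys
O=np.array([574.2,55.3]); ex=np.array([.985,.1737]); ey=np.array([-.1737,.985])
s=bot.state(); print(s["time_s"],s["eef_pos"].round(1),"tcp s",((s["eef_pos"][:2]-O)@ey).round(1),s["force"].round(1),s["width"])
def rep(nm,X,k):
    n,l,st,_=cv2.connectedComponentsWithStats(k.astype(np.uint8))
    if n<2: print(nm,0); return
    k=l==1+np.argmax(st[1:,4]); q=X[k]; r=np.c_[(q[:,:2]-O)@ex,(q[:,:2]-O)@ey,q[:,2]]; lo,hi=np.percentile(r,[1.5,98.5],0)
    print(nm,len(q),"mid",((lo+hi)/2).round(1),"mean",r.mean(0).round(1),"size",(hi-lo).round(1),"hi z",hi[2].round(1))
for n in("wrist","side","top"):
    p,d,m=snap(n,n+sys.argv[1]); X=pts(d,m); M=masks(p); z=X[...,2]
    box=(X[...,0]>480)&(X[...,0]<620)&(X[...,1]>-120)&(X[...,1]<300)
    rep(n+" yel",X,M["yel"]&(z>232)&(z<250)&box)
    rep(n+" red",X,M["red"]&(z>205)&(z<250)&box)
    rep(n+" bluetop",X,M["blue"]&(z>110)&(z<150)&box)
    rep(n+" saddle/black",X,M["black"]&(z>195)&(z<208)&box)
    rep(n+" green",X,M["green"]&(z>200)&(z<250)&box)
E
python3 meas.py 6
```

```text
13.375 [537.8  73.6 385.7] tcp s 24.4 [-1.3  0.9  3.2] 29.290661321340885
wrist yel 2607 mid [  0.4  72.4 238.6] mean [  1.3  72.4 241.9] size [17.7 15.7 10.2] hi z 243.7
wrist red 5187 mid [-32.4  23.9 229.4] mean [-29.1  23.9 236. ] size [18.6 27.3 24. ] hi z 241.4
wrist bluetop 1263 mid [ 31.7  24.2 140.1] mean [ 32.2  24.2 140. ] size [37.  10.6  3. ] hi z 141.6
wrist saddle/black 1800 mid [  6.1  24.1 200.3] mean [  7.8  23.9 200.3] size [10.8 42.  10.2] hi z 205.4
wrist green 2120 mid [-32.7 151.  226.9] mean [-31.1 147.  226.9] size [17.9 12.4 23. ] hi z 238.4
side yel 55 mid [ -1.   74.  237.6] mean [ -1.6  75.5 239.3] size [16.6 16.5 10.8] hi z 243.0
side red 83 mid [-37.7  24.9 226.3] mean [-41.6  23.7 230.3] size [14.7 23.9 29.3] hi z 241.0
side bluetop 133 mid [ -9.2  27.1 125.8] mean [-13.3  28.3 131.5] size [77.1 10.2 30. ] hi z 140.8
side saddle/black 30 mid [ -2.4 179.8 199.8] mean [ -4.  180.9 199.6] size [18.8  9.8  9.6] hi z 204.6
side green 203 mid [-36.2 163.  226.3] mean [-38.5 165.6 230.8] size [18.4 28.  28.5] hi z 240.6
top yel 0
top red 0
top bluetop 0
top saddle/black 1 mid [-10.4 183.9 198.9] mean [-10.4 183.9 198.9] size [0. 0. 0.] hi z 198.9
top green 72 mid [-36.1 160.3 240.6] mean [-35.9 160.  240.4] size [14.8 25.6  7.8] hi z 244.5
```

View pics/wrist6.png

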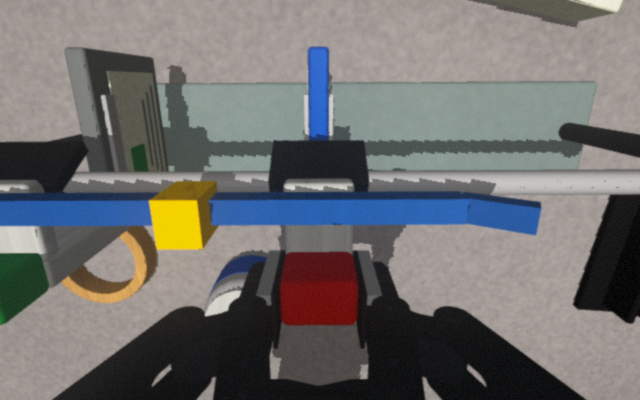

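The wrist view shows the carrier under the keeper, tab at (318,288) and saddle (318,160). The mark is at (183,215), 48.4 mm further along, and the grey carrier is well beyond it.

drive_tool --deltas '[[[-0.0001, -0.003, 0, 0], [-0.0001, -0.01, 0, 0], [-0.0002, -0.019, 0, 0], [-0.0002, -0.028, 0, 0], [-0.0003, -0.036, 0, 0], [-0.0003, -0.043, 0, 0], [-0.0004, -0.047, 0, 0], [-0.0004, -0.0484, 0, 0], [-0.0004, -0.0484, 0, 0], [-0.0004, -0.0484, 0, 0]]]'

```text
time_s: 14.78
eef_pos: [529.2, 121.0, 385.7]
tool_rot: [-3.141, -0.0, 0.172]
force: [2.3, -0.0, 1.2]
width: 29.3
gripper_force: 30.6
```

```bash
python3 meas.py 7 | grep -v top\
```

```text
14.775 [529.2 121.  385.7] tcp s 72.5 [ 2.3 -0.   1.2] 29.303116675584565
wrist yel 2664 mid [  0.4  72.5 238.5] mean [  1.6  72.5 241.7] size [17.8 15.4 10.3] hi z 243.7
wrist red 5226 mid [-32.4  72.1 229.3] mean [-29.2  72.  235.8] size [18.2 27.7 24.2] hi z 241.4
wrist saddle/black 1888 mid [  5.9 160.3 200.3] mean [  7.6 158.  200.1] size [10.5 43.2 10.2] hi z 205.3
wrist green 6303 mid [-32.9 159.2 229.2] mean [-30.2 157.1 234.6] size [18.4 27.6 24.2] hi z 241.3
side yel 0
side red 84 mid [-38.   72.6 225.8] mean [-41.5  72.2 230.5] size [13.8 22.3 30. ] hi z 240.8
side saddle/black 33 mid [ -3.2 180.9 199.8] mean [ -4.6 181.1 199.5] size [19.6  8.1  9.1] hi z 204.4
side green 205 mid [-36.  163.2 227. ] mean [-38.5 165.7 230.9] size [18.3 27.5 27.9] hi z 241.0
```

Aligned within 0.5 mm. Release, check, then withdraw straight up.

drive_tool --deltas '[[[0, 0, 0, 0], [0, 0, 0, 0], [0, 0, 0, 0], [0, 0, 0, 0], [0, 0, 0, 0], [0, 0, 0, 0], [0, 0, 0, 0]]]' --jaw 0.05

```text
time_s: 15.8
eef_pos: [529.2, 120.8, 385.7]
tool_rot: [-3.142, -0.0, 0.172]
force: [0.0, -0.2, 0.2]
width: 50.1
gripper_force: 0.0
```

drive_tool --deltas '[[[0, 0, -0.004, 0], [0, 0, -0.015, 0], [0, 0, -0.035, 0], [0, 0, -0.06, 0], [0, 0, -0.09, 0], [0, 0, -0.11, 0], [0, 0, -0.12, 0], [0, 0, -0.12, 0], [0, 0, -0.12, 0]]]'

```text
time_s: 16.92
eef_pos: [529.4, 120.8, 504.6]
tool_rot: [-3.142, 0.002, 0.172]
force: [-0.9, -0.7, -0.4]
width: 49.9
gripper_force: 0.0
```

```bash
python3 meas.py 8 | grep -v top\ ;python3 meas.py 9 | grep wrist; python3 -c "
import cv2,numpy as np
a=cv2.imread('pics/wrist9.png') 
from h import *
p=load('side9')[0][:,:,::-1]; w=load('wrist9')[0][:,:,::-1]
cv2.imwrite('pics/fin.png',np.hstack([cv2.resize(p[130:310,220:400],(400,400)),cv2.resize(w[:,120:520],(400,400))]))"
```

```text
16.925 [529.4 120.8 504.6] tcp s 72.3 [-0.9 -0.7 -0.4] 49.883993476214265
wrist yel 668 mid [  0.3  72.4 241.7] mean [  0.6  72.4 242.4] size [17.4 15.1  4.4] hi z 243.9
wrist red 1109 mid [-32.8  72.1 237.4] mean [-31.9  72.1 240. ] size [18.3 27.5  9. ] hi z 241.8
wrist saddle/black 546 mid [  7.1 160.3 200.2] mean [  7.9 159.3 200. ] size [ 8.6 42.9 10.1] hi z 205.2
wrist green 1329 mid [-33.2 159.8 231.7] mean [-31.5 159.3 238.1] size [18.5 27.5 19.6] hi z 241.5
side yel 55 mid [ -0.7  74.4 237.8] mean [ -1.5  75.9 239.4] size [17.3 14.5 10.4] hi z 243.0
side red 171 mid [-35.6  74.6 226.6] mean [-38.4  77.8 230.3] size [18.3 28.9 28.5] hi z 240.8
side saddle/black 30 mid [ -2.9 179.8 200.1] mean [ -4.5 181.  200.1] size [18.1  9.1  9.3] hi z 204.7
side green 205 mid [-35.7 163.2 226.4] mean [-38.5 165.6 230.7] size [18.3 27.7 28.5] hi z 240.6
wrist yel 671 mid [  0.3  72.4 241.8] mean [  0.6  72.4 242.3] size [17.6 15.1  3.9] hi z 243.8
wrist red 1093 mid [-32.5  71.9 238.1] mean [-31.8  72.1 240.1] size [17.8 27.1  7.5] hi z 241.8
wrist bluetop 592 mid [ 37.3  72.4 140.1] mean [ 38.1  72.2 140.1] size [42.7  9.9  3.5] hi z 141.8
wrist saddle/black 546 mid [  7.1 160.4 200.3] mean [  7.9 159.2 200.1] size [ 8.6 43.  10.2] hi z 205.3
wrist green 1314 mid [-33.1 159.9 231.7] mean [-31.5 159.3 238.2] size [18.5 27.3 19.7] hi z 241.5
```

View pics/fin.png

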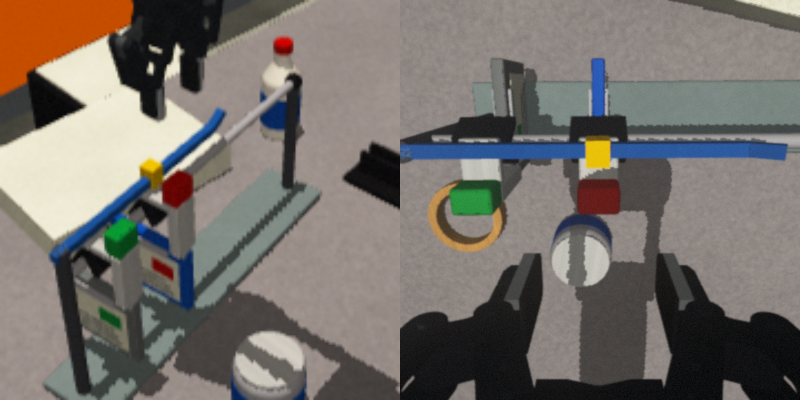

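The final views show the carrier hanging level under the keeper with its tab (598,197) and saddle centred on the mark (598,152). It reads the same in two pictures, the grey carrier hasn't moved, and the gripper is clear.

```bash
python3 -c "
from plant import bot
print(bot.sign_off())"
```

```text
the job is handed in; nothing more can be done
None
```

The blue carrier was hooked on the bare rail and let go, then slid under the keeper; it now hangs still within about 0.5 mm of the yellow mark, nothing else was seen to move, and the job was handed in at about 17 s.

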